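# Pin the retaining bar of the bench shaker

### The arm

A 6-joint arm with a two-finger parallel gripper is mounted at the origin on a cart in front of the work surface, level with it; the furniture and walls round the work are solid. World frame = base frame: x ahead of the robot, y to its left, z up, the work surface at z = 0. Lengths are in m, angles in degrees, forces in N, time in s.
With the tool pointing down it reaches from about 0.35 to 0.875 m from the base axis. Payload 4.2 kg.
Tool frame: the origin (TCP) lies on the centre line of the jaws, within the pads' length; the fingertips stand 19 mm ahead of it and the grasp point (between the pads) is the TCP; z points along the fingers, y is the line along which they close (so a half turn about z gives the same grasp; the last joint's range is limited). The gripper opens to 87 mm and grips with 3 to 60 N. Pads are 19 mm wide; open, the fingers measure 117 mm over their backs; the gripper's body (75 mm by 190 mm) begins 51 mm behind the grasp point.
Start: joints at [86.666, 22.042, 0.453, 0, -68.411, -14.817], TCP at [0.195, 0.594, 0.242] pointing down, gripper open.
Joint ranges: [-179.83, 179.83], [-69.29, 118.12], [-61.27, 80.66], [-181.25, 117.63], [-171.15, -9.14], [-177.46, 177.46]. Speed limits (degrees/s): [159.86, 159.86, 180, 180, 180, 180].

### API

Orientations are given as a 3x3 rotation matrix whose columns are the frame's x, y, z axes.
In Python, from station import sense, capture, finish_job, search_frame, masks_of gives the robot as it stands.
- The arm moves only by the tool drive_tool, never from a script. Its argument "rows" is a list of rows, each a list of 7 numbers: the opening in per cent of the stroke, from 0 (shut) to 100 (fully open), then the shift along the world's x, y, z in mm, then the turn, a rotation vector about the world's x, y, z in rad. In form: [[fingers, dx, dy, dz, wx, wy, wz], ...]. A call has 1 to 5 rows; each row shifts and turns the commanded pose from where the row before left it; what a row does not reach is not made up. A row lasts 1/12 s, in which the tool goes at most 41.7 mm and 7.16 degrees, less where a joint would pass 70% of its speed; a pose out of reach is approached as far as the arm can. A call is refused whole if a number of a shift passes 41.7 or a number of a turn 0.125, either way. A call with a gripper value outside its range is refused whole. The fingers move at their own pace and stop on an object; the grip force is fixed at half the most. Time passes only in rows, so rows that do not move let the fingers close. It gives the time, the measured TCP pose, the force, the opening and the grip force at its end, in the units of the state.
- sense(): the state, without advancing time (a new reading comes with each control period).
- capture(name): name is "side" or "top"; returns a dict with "frame" (420x560x3 uint8, red, green, blue), "z_map" (420x560 float32, m along the optical axis (not along the pixel's ray), 0 where there is no reading), "fx", "fy", "cx", "cy" (pixels), "R" (3x3) and "t" (3): a world point X has camera coordinates R X + t. Camera axes: x right, y down, z forward; pixel columns grow to the right and rows downward; lengths in m; the calibration is good to about 2 mm. A picture is of the moment at which its call begins.
- finish_job(): hands the job in; it is judged then, once.
Trained networks look in a picture, given as the dict that the camera call returned (one of the last four; its "shot" number tells which), for a name from the list of things; names that differ only in an ending like _2 or _b are one class to them, and where a whole thing is asked for, a point or a joint stands for the part that bears it (a point fixed in the world has none). Each returns a list of dicts, best first, with "p" (0 to 1); they miss things now and then, are a little off and sometimes report something else, mostly with a low value. They report only what shows in the picture. A call takes as long as a camera call.
- search_frame(label, picture): "xy" ([column, row] in pixels, amid what is visible of it).
- masks_of(label, picture): "region" (420x560 bool, what is visible of it) and "xy" ([column, row] in pixels, amid what is visible of it).
The state is a dict: "time_s": time; "joints": joint angles; "joint_velocities": joint speeds; "effort": joint torques, N m; "tcp_pos": TCP position; "ee_rot": TCP orientation; "wrist_force": force on the tool from outside, world axes, zero at the start; "moment": the same for the moment, N m; "gripper_width": opening from 0.0 (shut) to 1.0 (fully open); "gripper_force": force on a finger pad.
Only numpy, scipy, OpenCV 4.12 (cv2) and the standard library are available. Lean on these libraries where they do the work, as an engineer would, in place of code of your own. Each camera call takes 0.05 s, during which the arm holds its last target. There are 200 camera calls.

### The job

Lock the shaker's retaining bar: take the long pin (the one that stands taller in the white pin stand) by its knob and put it, point down, through the fork and the bar's lug until its collar sits flush on the fork. Keep hold of it as it goes in, do not just drop it; let go once it is fully home. Leave the short pin in the stand.

Things in the scene. Friction and masses are not known exactly. Their poses are not given: they have to be found in the camera images.
- long_pin_grip (a point): Centre of the knob of the long steel pin (0.14 kg), the point to grip; z up along the pin. Upright, point down, loose in either hole of the stand. Knob 26 mm diameter, 44 high; below it a collar 40 mm diameter, 6 thick; below that a shaft 16 mm diameter, 60 long, the last 12 tapering to a 6 mm point. The knob centre is 22 mm below the top, 28 above the collar's underside, 88 above the tip.
- short_pin_grip (a point): Centre of the knob of the short steel pin in the stand's other hole: same knob and collar, but a shaft of only 34 mm, so that its knob stands 24 mm lower than the long pin's. Too short for the fork; leave it there.
- pin_stand: White plastic block, fixed, 60 (x) x 146 (y) x 44 mm; origin at the centre of its underside. Two holes, 36 mm deep, at y = +45 and -45 mm hold the pins; the long pin's collar is 24 mm above the block and it lifts straight out.
- fork_hole (a point): Centre of the hole in the top face of the steel fork (48 x 48 mm), 116 mm above the worktop, front right on the fixed white shaker; z up. 26 mm holes run in line straight down through upper cheek, lug and lower cheek (34 mm in all, 32 free below). The pin's collar sits on this face: knob centre then 28 mm above it. A bottle (top at 155 mm) stands 0.12 m off, behind the bar.

How it is judged (in metres and radians):
On the way:
1. the long pin is guided into the holes in the gripper: its collar within 15 mm of the fork while the fingers touch the pin (z of long_pin_grip in the frame of fork_hole below 0.043 m and horizontal distance between long_pin_grip and fork_hole below 0.012 m and contact force between the fingers and long_pin above 0.3 N), for 0.1 s.
At the end, for the whole second after the job is handed in: The long pin is through fork and lug, its collar within 4 mm of the fork's top face, its axis within 10 mm of the hole's and within 10 degrees of upright, and let go; the short pin is still in the stand (z of long_pin_grip in the frame of fork_hole between 0.02 and 0.032 m and horizontal distance between long_pin_grip and fork_hole below 0.01 m and angle between long_pin_grip's own z axis and vertical below 0.17 rad and distance of short_pin_grip from where it was at the start of the episode below 0.03 m); the robot touches nothing.
It fails at once if the short pin is taken out of place (moved more than 30 mm) (distance of short_pin_grip from where it was at the start of the episode above 0.03 m).
It also fails if it takes over 42 s, if anything falls off the work surface, if the arm or the gripper's body presses on something with over 40 N, if the wrist force passes 120 N, or if a joint passes its speed limit or range.

## Working session

There is one attempt and no reset: what is moved stays moved. The work goes in short steps, Python scripts to look and compute and a tool call to move; the robot and the scene stay as the last step left them, time stands still between calls to the robot, and variables do not carry over. Pictures are saved under pics/ and viewed, at most 10 in all, crops included, and the job is handed in when it is done.

Besides the shell and the picture viewer there is one more tool, called after "Call:" as name(argument=value, ...) on one line, values as JSON. drive_tool: Moves the arm, as the interface text tells. Its arguments: {"type":"object","properties":{"rows":{"type":"array"}},"required":["rows"]}

```bash
mkdir -p pics
cat > h.py <<'E'
import numpy as np, cv2
from station import *
def world(c,u,v,z=None):
    z=c["z_map"][v,u] if z is None else z
    p=np.stack([(u-c["cx"])/c["fx"]*z,(v-c["cy"])/c["fy"]*z,z],-1)
    return (p-c["t"])@c["R"]
def save(c,n): cv2.imwrite(f"pics/{n}.png",c["frame"][:,:,::-1])
E
python3 - <<'E'
from h import *
s=sense();print(s["tcp_pos"],s["ee_rot"],s["gripper_width"])
ims=[]
for n in("top","side"):
    c=capture(n);ims.append(c["frame"]);save(c,n+"0")
    print(n,-c["R"].T@c["t"],c["R"][2])
    for l in("long_pin_grip","short_pin_grip","pin_stand","fork_hole"):
        for m in masks_of(l,c)[:2]:
            v,u=np.nonzero(m["region"]&(c["z_map"]>0));
            if len(u)==0: print(l,"empty",m["xy"]);continue
            w=world(c,u,v);print(l,round(m["p"],2),np.round(m["xy"]),len(u),np.median(w,0).round(3),np.percentile(w,2,0).round(3),np.percentile(w,98,0).round(3))
        for m in search_frame(l,c)[:2]:
            a,b=np.round(m["xy"]).astype(int);print("  pt",l,round(m["p"],2),a,b,world(c,a,b).round(3))
E
```

```text
[0.1945153  0.59336998 0.24045465] [[ 9.50182003e-01 -3.11695085e-01 -5.79654091e-04]
 [-3.11695606e-01 -9.50179678e-01 -2.10443941e-03]
 [ 1.05167883e-04  2.18027608e-03 -9.99997618e-01]] 1.0039657510920128
top [ 0.32752866 -0.04009193  0.92923967] [ 0.19962093  0.00759947 -0.97984373]
long_pin_grip 0.76 [340. 209.] 298 [ 0.492 -0.159  0.105] [ 0.48  -0.178  0.071] [ 0.51  -0.146  0.12 ]
  pt long_pin_grip 0.73 339 209 [ 0.49  -0.156  0.117]
short_pin_grip 0.83 [379. 214.] 316 [ 0.485 -0.247  0.075] [ 0.472 -0.266  0.047] [ 0.506 -0.235  0.096]
  pt short_pin_grip 0.84 381 213 [ 0.485 -0.242  0.093]
pin_stand 0.82 [359. 221.] 1588 [ 0.482 -0.206  0.043] [ 0.458 -0.278  0.005] [ 0.524 -0.135  0.047]
  pt pin_stand 0.71 355 222 [ 0.477 -0.199  0.042]
fork_hole 0.86 [123. 204.] 10964 [0.509 0.276 0.051] [0.417 0.157 0.01 ] [0.629 0.401 0.155]
  pt fork_hole 0.57 126 204 [0.524 0.276 0.052]
side [ 0.53138948 -0.75091979  0.5533448 ] [-0.01447314  0.84437891 -0.53555091]
long_pin_grip 0.6 [269. 248.] 477 [ 0.495 -0.173  0.088] [ 0.478 -0.182  0.046] [ 0.51  -0.156  0.118]
  pt long_pin_grip 0.87 267 250 [ 0.492 -0.177  0.082]
short_pin_grip 0.92 [263. 289.] 542 [ 0.488 -0.263  0.065] [ 0.47  -0.273  0.043] [ 0.504 -0.231  0.094]
  pt short_pin_grip 0.59 260 287 [ 0.485 -0.267  0.072]
pin_stand 0.81 [269. 298.] 1770 [ 0.496 -0.253  0.042] [ 0.457 -0.284 -0.001] [ 0.524 -0.148  0.045]
  pt pin_stand 0.84 271 296 [ 0.504 -0.264  0.048]
fork_hole 0.63 [283. 168.] 3719 [0.516 0.215 0.049] [0.425 0.149 0.01 ] [0.629 0.36  0.151]
  pt fork_hole 0.92 280 169 [0.508 0.161 0.084]
  pt fork_hole 0.5 270 250 [ 0.498 -0.175  0.08 ]
```

Run:
```python
import cv2
a=cv2.imread("pics/top0.png")
b=cv2.imread("pics/side0.png")
x=cv2.resize(a[110:310,40:240],None,fx=2,fy=2)
y=cv2.resize(b[90:290,190:390],None,fx=2,fy=2)
cv2.imwrite("pics/crop0.png",cv2.hconcat([x,y]))
```

```text
(no output)
```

View pics/top0.png

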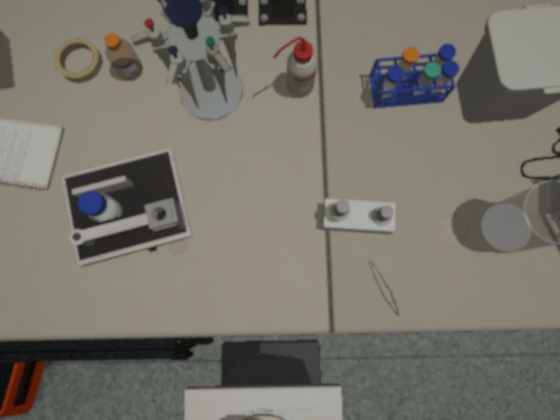

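View pics/crop0.png

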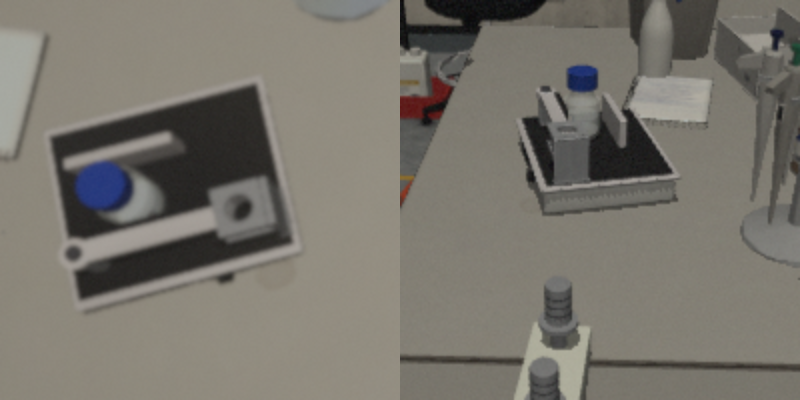

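The top view shows the pins at about (341,208) long and (385,213) short, and the fork with a dark hole at about (160,213). The bottle is at (92,203), behind the bar. Next I'll refine the fork hole and the knob tops.

Run:
```python
from h import *
c=capture("top")
V,U=np.mgrid[0:420,0:560]
W=world(c,U,V)
def fit(name,box,zr):
    u0,u1,v0,v1=box;m=np.zeros((420,560),bool);m[v0:v1,u0:u1]=1
    m&=(W[...,2]>zr[0])&(W[...,2]<zr[1])
    p=W[m];r=cv2.minAreaRect(p[:,:2].astype(np.float32)*1000)
    print(name,len(p),p.mean(0).round(4),r)
fit("fork",(135,190,190,240),(.111,.121))
fit("long",(325,355,190,225),(.112,.125))
fit("short",(365,400,195,230),(.088,.10))
# dark hole by ray at z=.116
g=cv2.cvtColor(c["frame"],cv2.COLOR_RGB2GRAY).astype(float)
C=-c["R"].T@c["t"]
def ray(u,v,z):
    d=world(c,np.array(u),np.array(v),1.0)-C
    return C+d*(z-C[2])/d[2]
print(g[202:226,148:174].astype(int))
s=g[206:222,151:169];w=np.clip(80-s,0,None);vv,uu=np.mgrid[206:222,151:169]
u,v=(w*uu).sum()/w.sum(),(w*vv).sum()/w.sum()
print(u,v,ray(u,v,.116))
print("knob ray",ray(341,208,.118))
```

```text
fork 606 [0.4912 0.1849 0.1157] ((491.657470703125, 186.025146484375), (49.06977844238281, 56.68386459350586), 13.83685302734375)
long 140 [ 0.4961 -0.1626  0.1172] ((496.7577819824219, -162.72003173828125), (23.183151245117188, 25.67254638671875), 86.23149871826172)
short 140 [ 0.4884 -0.2518  0.0932] ((488.77630615234375, -252.12501525878906), (24.55730628967285, 23.81009864807129), 2.6434085369110107)
[[ 50  57  63  73  78  84  95 104 110 113 117 122 122 125 126 129 126 129
  126 128 125 120 120 125 123 105]
 [ 78  85  95 102 107 111 117 121 122 123 128 126 128 127 129 127 128 127
  128 128 123 118 121 125 124 112]
 [107 112 116 122 123 124 126 127 129 128 127 127 129 127 126 129 128 128
  127 127 123 121 122 124 126 113]
 [121 124 126 125 128 128 127 127 127 126 125 124 125 125 124 126 127 127
  128 127 125 124 124 126 126 119]
 [126 128 127 127 128 127 127 124 120 117 113 113 114 116 120 123 125 128
  127 127 127 124 123 124 127 119]
 [127 126 127 127 127 124 121 115 108 101  98  96  97 100 104 114 122 127
  128 128 128 124 120 121 125 122]
 [127 127 126 126 125 122 113 102  96 
[... 1343 characters left out ...]

  129 129 130 129 129 128 124 120]
 [135 128 128 126 126 127 125 121 118 116 115 114 118 122 124 128 128 129
  129 128 128 129 128 125 120 114]
 [137 128 127 127 125 126 126 127 123 124 125 125 125 128 129 128 128 130
  128 126 124 123 120 116 109 100]
 [130 126 126 128 129 126 127 128 128 127 128 128 127 128 128 126 123 124
  121 116 112 109 105 104  99  96]
 [110 119 125 126 128 125 126 128 127 127 128 126 124 125 120 118 114 110
  107 104  99  98  98 100 102 102]
 [ 92 112 124 126 128 126 127 127 124 121 122 117 112 111 106 105 105  99
   99 101 105 103 102 101 101  98]]
160.8695652173913 214.38580709645177 [0.48759792 0.18497433 0.116     ]
knob ray [ 0.49158693 -0.16028989  0.118     ]
```

Call:
drive_tool(rows=[[100,15,-37.8,0,0,0,-0.0627],[100,15,-37.8,0,0,0,-0.0627],[100,15,-37.8,0,0,0,-0.0627],[100,15,-37.8,0,0,0,-0.0627],[100,15,-37.8,0,0,0,-0.0627]])

```text
time_s: 1.37
tcp_pos: [0.27, 0.4031, 0.2416]
ee_rot: [[0.806, -0.591, 0.0], [-0.591, -0.806, 0.0], [0.0, -0.0, -1.0]]
wrist_force: [0.0, 0.3, -0.5]
gripper_width: 0.999
gripper_force: 0.0
```

Call:
drive_tool(rows=[[100,15,-37.8,0,0,0,-0.0627],[100,15,-37.8,0,0,0,-0.0627],[100,15,-37.8,0,0,0,-0.0627],[100,15,-37.8,0,0,0,-0.0627],[100,15,-37.8,0,0,0,-0.0627]])

```text
time_s: 1.78
tcp_pos: [0.3449, 0.214, 0.242]
ee_rot: [[0.585, -0.811, 0.001], [-0.811, -0.585, 0.001], [-0.0, -0.001, -1.0]]
wrist_force: [1.6, -0.0, 0.0]
gripper_width: 1.0
gripper_force: 0.0
```

Call:
drive_tool(rows=[[100,15,-37.8,0,0,0,-0.0627],[100,15,-37.8,0,0,0,-0.0627],[100,15,-37.8,0,0,0,-0.0627],[100,15,-37.8,0,0,0,-0.0627],[100,15,-37.8,0,0,0,-0.0627]])

```text
time_s: 2.2
tcp_pos: [0.42, 0.0249, 0.2422]
ee_rot: [[0.306, -0.952, 0.002], [-0.952, -0.306, 0.001], [-0.0, -0.002, -1.0]]
wrist_force: [0.6, 0.6, 0.3]
gripper_width: 0.998
gripper_force: 0.0
```

Call:
drive_tool(rows=[[100,15,-37.8,0,0,0,-0.0627],[100,15,-37.8,0,0,0,-0.0627],[100,15,-37.8,0,0,0,-0.0627],[100,15,-37.8,0,0,0,-0.0627],[100,0,0,0,0,0,0]])

```text
time_s: 2.62
tcp_pos: [0.4815, -0.1296, 0.2412]
ee_rot: [[0.054, -0.999, 0.0], [-0.999, -0.054, -0.002], [0.002, -0.0, -1.0]]
wrist_force: [1.1, 0.1, 0.3]
gripper_width: 0.998
gripper_force: 0.0
```

Call:
drive_tool(rows=[[100,13,-33,0,0,0,-0.05],[100,0,0,-36,0,0,0],[100,0,0,-30,0,0,0],[100,0,0,0,0,0,0]])

```text
time_s: 2.95
tcp_pos: [0.4885, -0.1571, 0.1699]
ee_rot: [[0.01, -1.0, -0.012], [-1.0, -0.01, 0.002], [-0.002, 0.012, -1.0]]
wrist_force: [-0.6, 0.6, -0.6]
gripper_width: 0.999
gripper_force: 0.0
```

Run:
```python
from h import *
c=capture("side");save(c,"side1");print(sense()["tcp_pos"])
cv2.imwrite("pics/side1c.png",cv2.resize(c["frame"][130:330,170:370,::-1],None,fx=3,fy=3))
V,U=np.mgrid[0:420,0:560];W=world(c,U,V)
m=(abs(W[...,0]-.495)<.03)&(abs(W[...,1]+.165)<.025)
for z0 in(.078,.085,.092,.1,.107):
    p=W[m&(abs(W[...,2]-z0)<.004)];print(z0,len(p),p.min(0).round(4),p.max(0).round(4),np.median(p,0).round(4))
```

```text
[ 0.49052634 -0.15733399  0.17310075]
0.078 51 [ 0.4793 -0.181   0.074 ] [ 0.5091 -0.1582  0.0819] [ 0.4961 -0.1746  0.0773]
0.085 40 [ 0.4818 -0.1779  0.0811] [ 0.5075 -0.1636  0.0886] [ 0.4943 -0.1738  0.0853]
0.092 43 [ 0.482  -0.1782  0.0881] [ 0.5074 -0.1655  0.0958] [ 0.4944 -0.1749  0.0923]
0.1 48 [ 0.4822 -0.178   0.0965] [ 0.5074 -0.1639  0.1039] [ 0.4954 -0.1747  0.1003]
0.107 45 [ 0.4824 -0.1776  0.103 ] [ 0.5075 -0.165   0.1108] [ 0.4964 -0.1747  0.1069]
```

View pics/side1c.png

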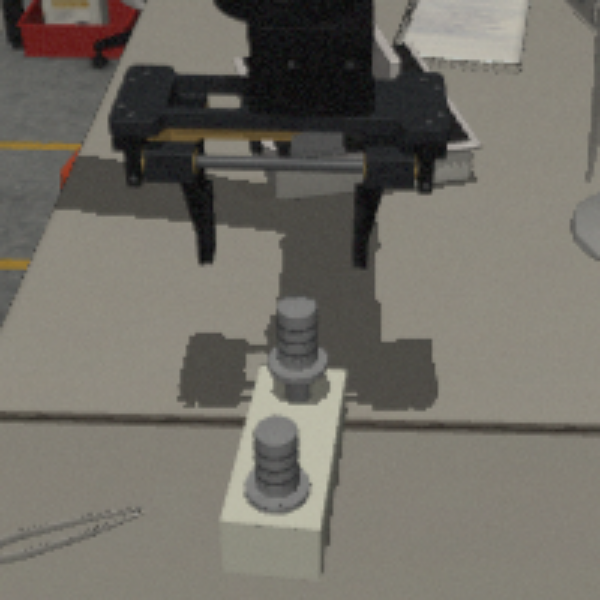

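The side view shows the open fingers at crop (205,262) and (362,262), straddling the long knob at (297,310). The short pin at (276,440) is clear of them. The knob centre is at about (0.495, -0.1635).

Call:
drive_tool(rows=[[100,4,-6,0,0,0,0],[100,0,0,-37,0,0,0],[100,0,0,-36,0,0,0],[100,0,0,0,0,0,0],[100,0,0,0,0,0,0]])

```text
time_s: 3.42
tcp_pos: [0.4974, -0.1634, 0.1035]
ee_rot: [[0.014, -1.0, -0.0], [-1.0, -0.014, -0.001], [0.001, 0.0, -1.0]]
wrist_force: [0.1, -0.6, 0.1]
gripper_width: 1.001
gripper_force: 0.0
```

Call:
drive_tool(rows=[[0,0,0,0,0,0,0],[0,0,0,0,0,0,0],[0,0,0,0,0,0,0],[0,0,0,0,0,0,0],[0,0,0,0,0,0,0]])

```text
time_s: 3.83
tcp_pos: [0.4972, -0.1633, 0.1037]
ee_rot: [[0.013, -1.0, 0.002], [-1.0, -0.013, -0.0], [0.0, -0.002, -1.0]]
wrist_force: [0.0, 0.1, -0.8]
gripper_width: 0.705
gripper_force: 0.0
```

Call:
drive_tool(rows=[[0,0,0,0,0,0,0],[0,0,0,0,0,0,0],[0,0,0,0,0,0,0]])

```text
time_s: 4.08
tcp_pos: [0.4967, -0.1633, 0.1026]
ee_rot: [[0.013, -1.0, 0.0], [-1.0, -0.013, -0.0], [0.0, -0.0, -1.0]]
wrist_force: [-0.8, 0.3, -0.4]
gripper_width: 0.478
gripper_force: 0.0
```

Call:
drive_tool(rows=[[0,0,0,0,0,0,0],[0,0,0,0,0,0,0],[0,0,0,0,0,0,0],[0,0,0,0,0,0,0],[0,0,0,0,0,0,0]])

```text
time_s: 4.5
tcp_pos: [0.4966, -0.1633, 0.1025]
ee_rot: [[0.013, -1.0, -0.0], [-1.0, -0.013, 0.0], [-0.0, 0.0, -1.0]]
wrist_force: [-0.9, -0.4, 0.3]
gripper_width: 0.291
gripper_force: 30.0
```

Call:
drive_tool(rows=[[0,0,0,20,0,0,0],[0,0,0,35,0,0,0],[0,0,0,40,0,0,0],[0,0,0,40,0,0,0],[0,0,0,10,0,0,0]])

```text
time_s: 4.92
tcp_pos: [0.4996, -0.1641, 0.2545]
ee_rot: [[0.014, -1.0, 0.012], [-1.0, -0.014, -0.003], [0.003, -0.012, -1.0]]
wrist_force: [1.1, 0.2, -1.3]
gripper_width: 0.286
gripper_force: 30.0
```

Call:
drive_tool(rows=[[0,-1,25,0,0,0,0],[0,-1,40,0,0,0,0],[0,-1,40,0,0,0,0],[0,-1,40,0,0,0,0],[0,-1,40,0,0,0,0]])

```text
time_s: 5.33
tcp_pos: [0.4908, 0.0232, 0.247]
ee_rot: [[0.012, -1.0, -0.001], [-1.0, -0.012, 0.0], [-0.0, 0.001, -1.0]]
wrist_force: [0.5, 1.2, -1.9]
gripper_width: 0.293
gripper_force: 30.0
```

Call:
drive_tool(rows=[[0,-1,40,0,0,0,0],[0,-1,40,0,0,0,0],[0,0,40,0,0,0,0],[0,0,30,0,0,0,0],[0,0,16,0,0,0,0]])

```text
time_s: 5.75
tcp_pos: [0.4891, 0.1909, 0.2467]
ee_rot: [[0.016, -1.0, -0.001], [-1.0, -0.016, 0.0], [-0.0, 0.001, -1.0]]
wrist_force: [1.1, 1.0, -1.9]
gripper_width: 0.288
gripper_force: 30.0
```

Call:
drive_tool(rows=[[0,0,0,0,0,0,0],[0,0,0,0,0,0,0]])

```text
time_s: 5.92
tcp_pos: [0.489, 0.1882, 0.2466]
ee_rot: [[0.014, -1.0, -0.002], [-1.0, -0.014, -0.001], [0.001, 0.002, -1.0]]
wrist_force: [0.1, -0.6, -1.3]
gripper_width: 0.292
gripper_force: 30.0
```

Run:
```python
from h import *
s=sense();print(s["tcp_pos"],s["joints"],s["gripper_force"])
a=capture("side");b=capture("top")
x=cv2.resize(a["frame"][60:200,210:350],(400,400));y=cv2.resize(b["frame"][140:280,90:230],(400,400))
cv2.imwrite("pics/fork1.png",cv2.hconcat([x,y])[:,:,::-1])
V,U=np.mgrid[0:420,0:560];W=world(a,U,V)
t=s["tcp_pos"]
m=(abs(W[...,0]-t[0])<.03)&(abs(W[...,1]-t[1])<.03)
for z0 in(.165,.175,.185,.195,.205,.212,.22,.23,.24):
    p=W[m&(abs(W[...,2]-z0)<.004)]
    if len(p):print(z0,len(p),p.min(0).round(4),p.max(0).round(4))
p=W[(abs(W[...,0]-.49)<.05)&(abs(W[...,1]-.18)<.05)&(abs(W[...,2]-.116)<.003)];print("fork",len(p),p.min(0).round(4),p.max(0).round(4),p.mean(0))
```

```text
[0.48904968 0.18816916 0.24660843] [ 3.87884136e+01  1.20306719e+01 -1.30746687e+01 -2.37230272e-02
 -6.50131482e+01 -3.79607730e+01] 29.999932134523988
0.165 16 [0.4802 0.1786 0.1614] [0.4935 0.1849 0.1688]
0.175 18 [0.4804 0.178  0.1717] [0.4934 0.1851 0.1784]
0.185 18 [0.4804 0.1779 0.1811] [0.4935 0.185  0.1886]
0.195 18 [0.4805 0.1753 0.1911] [0.4935 0.1872 0.1989]
0.205 12 [0.4806 0.1786 0.2015] [0.4934 0.1847 0.2059]
0.212 35 [0.4681 0.1666 0.211 ] [0.5062 0.1847 0.216 ]
0.22 54 [0.4678 0.1676 0.2162] [0.5061 0.1995 0.2237]
0.23 53 [0.4659 0.171  0.2261] [0.5063 0.1868 0.2338]
0.24 55 [0.466  0.1731 0.2361] [0.5063 0.1857 0.244 ]
fork 138 [0.4596 0.1513 0.113 ] [0.5154 0.2167 0.1166] [0.48895779 0.18199768 0.11474317]
```

View pics/fork1.png

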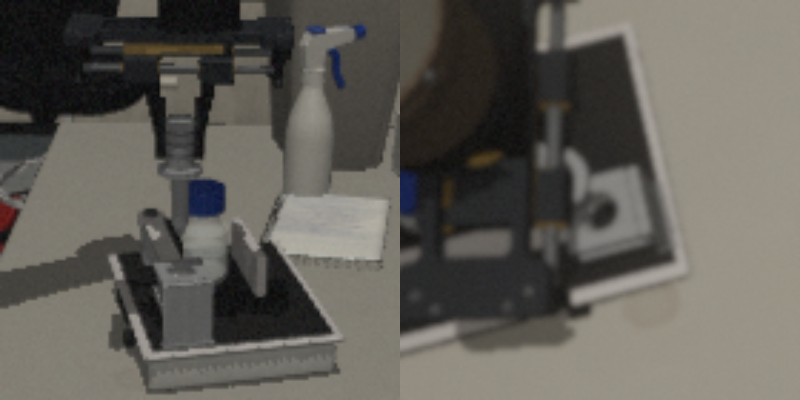

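Side view: the pin hangs upright with its shaft at about crop (178,200), over the fork hole at about (185,265). The top view shows the fork hole uncovered at (600,210). The pin is at (0.487, 0.1865) and the hole at about (0.489, 0.187).

Call:
drive_tool(rows=[[0,2,0,-12,0,0,0],[0,0,0,-12,0,0,0],[0,0,0,-12,0,0,0],[0,0,0,-8,0,0,0],[0,0,0,0,0,0,0]])

```text
time_s: 6.43
tcp_pos: [0.4907, 0.1859, 0.2017]
ee_rot: [[0.011, -1.0, -0.004], [-1.0, -0.011, -0.002], [0.002, 0.004, -1.0]]
wrist_force: [0.5, 0.2, -1.0]
gripper_width: 0.291
gripper_force: 30.0
```

Run:
```python
from h import *
s=sense();print(s["tcp_pos"],s["wrist_force"])
a=capture("side");b=capture("top")
x=cv2.resize(a["frame"][100:200,230:330],(400,400));y=cv2.resize(b["frame"][180:250,130:200],(400,400))
cv2.imwrite("pics/fork2.png",cv2.hconcat([x,y])[:,:,::-1])
```

```text
[0.4906678  0.18592948 0.20172285] [ 0.50287915  0.21362387 -1.02912386]
```

View pics/fork2.png

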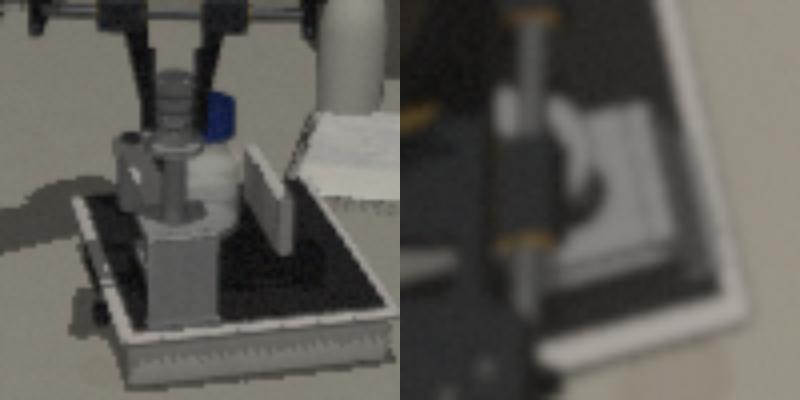

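The tip is entering the hole, at side crop (175,215), with no contact force. I'll continue down.

Call:
drive_tool(rows=[[0,0,0,-7,0,0,0],[0,0,0,-7,0,0,0],[0,0,0,-7,0,0,0],[0,0,0,-7,0,0,0],[0,0,0,-4,0,0,0]])

```text
time_s: 6.95
tcp_pos: [0.4911, 0.1874, 0.1702]
ee_rot: [[0.013, -1.0, -0.002], [-1.0, -0.013, -0.001], [0.001, 0.002, -1.0]]
wrist_force: [0.0, -0.2, -1.7]
gripper_width: 0.294
gripper_force: 30.0
```

Call:
drive_tool(rows=[[0,0,0,-5,0,0,0],[0,0,0,-5,0,0,0],[0,0,0,-4,0,0,0],[0,0,0,-2,0,0,0],[0,0,0,0,0,0,0]])

```text
time_s: 7.37
tcp_pos: [0.4915, 0.1875, 0.155]
ee_rot: [[0.013, -1.0, -0.001], [-1.0, -0.013, -0.001], [0.001, 0.001, -1.0]]
wrist_force: [-0.6, 0.8, -0.5]
gripper_width: 0.288
gripper_force: 30.0
```

Call:
drive_tool(rows=[[0,0,0,-1.5,0,0,0],[0,0,0,0,0,0,0]])

```text
time_s: 7.53
tcp_pos: [0.4917, 0.1878, 0.1541]
ee_rot: [[0.013, -1.0, 0.0], [-1.0, -0.013, 0.0], [-0.0, -0.0, -1.0]]
wrist_force: [-0.4, -0.6, -1.6]
gripper_width: 0.291
gripper_force: 30.0
```

Call:
drive_tool(rows=[[0,0,0,-1.5,0,0,0],[0,0,0,-1.5,0,0,0],[0,0,0,0,0,0,0]])

```text
time_s: 7.78
tcp_pos: [0.4915, 0.1876, 0.1508]
ee_rot: [[0.013, -1.0, -0.0], [-1.0, -0.013, -0.0], [0.0, 0.0, -1.0]]
wrist_force: [0.5, 0.4, -2.0]
gripper_width: 0.291
gripper_force: 30.0
```

Call:
drive_tool(rows=[[0,0,0,-1,0,0,0],[0,0,0,0,0,0,0]])

```text
time_s: 7.95
tcp_pos: [0.4917, 0.1877, 0.1505]
ee_rot: [[0.013, -1.0, 0.0], [-1.0, -0.013, -0.0], [0.0, -0.0, -1.0]]
wrist_force: [-1.2, -0.6, 1.6]
gripper_width: 0.291
gripper_force: 30.0
```

Call:
drive_tool(rows=[[0,0,0,-1,0,0,0],[0,0,0,0,0,0,0]])

```text
time_s: 8.12
tcp_pos: [0.4917, 0.1877, 0.1504]
ee_rot: [[0.013, -1.0, 0.001], [-1.0, -0.013, -0.0], [0.0, -0.001, -1.0]]
wrist_force: [-3.3, -0.4, 6.7]
gripper_width: 0.292
gripper_force: 30.0
```

The collar is seated: contact force is rising and the TCP height is as predicted. Now I'll let go, opening fully along x with the bar and bottle clear.

Call:
drive_tool(rows=[[70,0,0,1,0,0,0],[70,0,0,0,0,0,0],[70,0,0,0,0,0,0],[70,0,0,0,0,0,0],[70,0,0,0,0,0,0]])

```text
time_s: 8.53
tcp_pos: [0.4917, 0.1877, 0.1498]
ee_rot: [[0.013, -1.0, -0.0], [-1.0, -0.013, -0.0], [0.0, 0.0, -1.0]]
wrist_force: [0.3, 0.1, -0.6]
gripper_width: 0.579
gripper_force: 0.0
```

Call:
drive_tool(rows=[[70,0,0,5,0,0,0],[70,0,0,20,0,0,0],[70,0,0,30,0,0,0],[70,0,0,30,0,0,0],[70,0,0,25,0,0,0]])

```text
time_s: 8.95
tcp_pos: [0.492, 0.1877, 0.2625]
ee_rot: [[0.013, -1.0, 0.002], [-1.0, -0.013, 0.001], [-0.001, -0.002, -1.0]]
wrist_force: [0.7, -0.4, 0.5]
gripper_width: 0.696
gripper_force: 0.0
```

Run:
```python
from h import *
s=sense();print(s["tcp_pos"],s["wrist_force"])
a=capture("side")
cv2.imwrite("pics/end.png",cv2.resize(a["frame"][80:320,180:420,::-1],(600,600)))
V,U=np.mgrid[0:420,0:560];W=world(a,U,V)
m=(abs(W[...,0]-.49)<.03)&(abs(W[...,1]-.187)<.03)
for z0 in(.12,.13,.145,.16,.168):
    p=W[m&(abs(W[...,2]-z0)<.003)]
    if len(p):print(z0,len(p),p.min(0).round(4),p.max(0).round(4))
```

```text
[0.49204962 0.18772516 0.26248147] [ 0.70487108 -0.42985967  0.47461756]
0.12 53 [0.4715 0.165  0.1171] [0.5071 0.1974 0.1227]
0.13 21 [0.4773 0.1735 0.1271] [0.5014 0.1841 0.1329]
0.145 22 [0.4775 0.1727 0.1425] [0.5014 0.1852 0.1478]
0.16 20 [0.4776 0.1708 0.1571] [0.5013 0.1842 0.1629]
0.168 13 [0.4799 0.1782 0.165 ] [0.5012 0.1927 0.1658]
```

View pics/end.png

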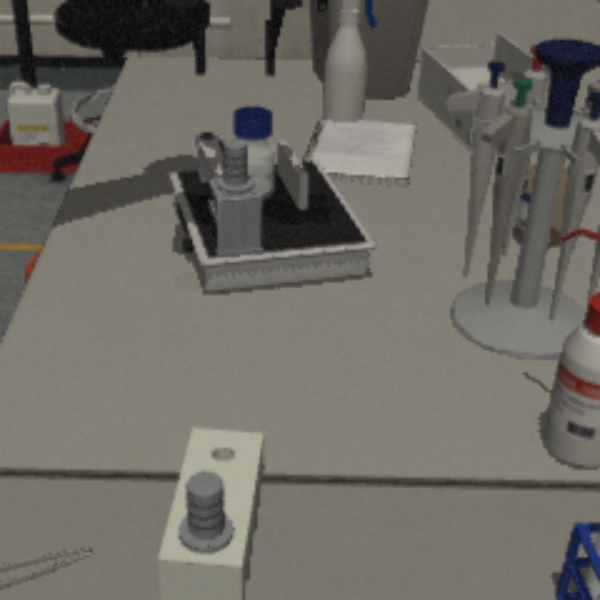

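The picture shows the long pin upright and seated in the fork at about (235,165), with its knob top measured at about 0.166 m as expected. The short pin is still in the stand at (205,510), and the gripper is clear.

```bash
python3 -c "
from station import *
print(finish_job())"
```

```text
the job is handed in; nothing more can be done
None
```

The long pin was guided in the gripper through the fork and lug until its collar sat on the fork, then released; the short pin is still in the stand, and the job is handed in (no verdict was returned).

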